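Pack the foot plugs down the magazine tube with the ramrod

ROBOT

A 7-joint arm with a two-finger parallel gripper is mounted at the origin on a cart in front of the work surface, level with it; the furniture and walls round the work are solid. World frame = base frame: x ahead of the robot, y to its left, z up, the work surface at z = 0. Lengths are in mm, angles in degrees, forces in N, time in s.
With the tool pointing down it reaches from about 425 to 1025 mm from the base axis. Payload 3.6 kg.
Tool frame: the origin (TCP) lies at the very end of the fingers, on their centre line; the grasp point (between the pads) lies 19 mm behind it; z points along the fingers, y is the line along which they close (so a half turn about z gives the same grasp; the last joint's range is limited). The gripper opens to 85 mm and grips with 20 to 120 N. Pads are 22 mm wide; open, the fingers measure 114 mm over their backs; the gripper's body (76 mm by 85 mm) begins 54 mm behind the grasp point. The pads swing forward as they close: fully open they stand 13 mm farther back than shut.
Start: joints at [-69.987, 33.873, 2.773, 92.16, -1.908, 54.013, -1.931], TCP at [310.638, 655.083, 231.302] pointing down, gripper open.
Joint ranges: [-153.93, 153.93], [-27.13, 128.08], [-72.61, 78.16], [10.71, 143.7], [-87.88, 267.88], [4.46, 118.87], [-176.78, 176.78]. Speed limits (degrees/s): [147.25, 147.25, 180, 180, 180, 180, 180].

INTERFACE

Orientations are given as a 3x3 rotation matrix whose columns are the frame's x, y, z axes.
In Python, from plant import bot gives the robot as it stands. The module is installed in compiled form; this text tells all that it offers.
- The arm moves only by the tool play_rows, never from a script. Its argument "series" is a list of rows, each an object with "translation": the shift along the tool's x, y, z in units of 100 mm (1.0 is 100 mm), a list of three; "roll": the turn about the tool's z in units of 6 degrees (1.0 is 6 degrees); "hand": the gripper command: -1 is shut, 1 is fully open, values between are in proportion. In form: [{"translation": [dx, dy, dz], "roll": roll, "hand": hand}, ...]. A call has 1 to 20 rows; each row shifts and turns the commanded pose from where the row before left it, along the tool's axes as they then stand; what a row does not reach is not made up. A row lasts 1/8 s, in which the tool goes at most 62.5 mm and 10.7 degrees, less where a joint would pass 70% of its speed; a pose out of reach is approached as far as the arm can. A call with a number of a shift or a turn outside -1 to 1 is refused whole. A call with a gripper value outside its range is refused whole. The fingers move at their own pace and stop on an object; the grip force is fixed at half the most. Time passes only in rows, so rows that do not move let the fingers close. It gives the time, the measured TCP pose, the force, the opening and the grip force at its end, in the units of the state.
- bot.observe(): the state, without advancing time (a new reading comes with each control period).
- bot.get_image(name): name is "side" or "top"; returns the picture (384x512x3 uint8, red, green, blue); there is no depth.
- bot.calibration(name): a dict with "mtx" (3x3 intrinsics, pixels), "k1" (the pictures are not rectified: a ray, as slopes to the right and down, at radius r is drawn at 1 + k1 r^2 times it, then the intrinsics apply), "rvec" (rotation vector, rad) and "tvec" (3), from world to camera coordinates, as OpenCV has them. Camera axes: x right, y down, z forward; pixel columns grow to the right and rows downward; lengths in mm; the calibration is good to about 2 mm. A picture is of the moment at which its call begins. calibration takes no time and is no camera call.
- bot.finish_job(): hands the job in; it is judged then, once.
The state is a dict: "t": time; "joints": joint angles; "joint_vel": joint speeds; "joint_torque": joint torques, N m; "tcp_pos": TCP position; "ee_rot": TCP orientation; "force": force on the tool from outside, world axes, zero at the start; "wrist_torque": the same for the moment, N m; "opening": finger opening in mm; "gripper_force": force on a finger pad.
Only numpy, scipy, OpenCV 4.12 (cv2) and the standard library are available. Lean on these libraries where they do the work, as an engineer would, in place of code of your own. Each camera call takes 0.05 s, during which the arm holds its last target. There are 200 camera calls.

TASK

Two hardwood foot plugs have hung up part-way down the orange-mouthed magazine tube. Take the ramrod out of its stand, push both plugs down the tube with it until they bottom out firmly on the rubber-faced rest hidden inside (lean on the rod with about 20 N in total for a moment, never more than 28 N), then put the rod back upright in its stand. The rest is set at a different height each time, so feel for it, and leave the other things on the bench where they are.

Things in the scene. Friction and masses are not known exactly. Their poses are not given: they have to be found in the camera images.
- tube_mouth (a point): Centre of the mouth of the magazine tube, a fixed upright square aluminium tube (bore 24 mm), 140 mm above the bench; z up along the tube. An orange flared collar, about 55 mm wide inside at its top, stands 17 mm above this point. Hidden inside is a rest with a rubber pad, its top 88 to 108 mm below this point; with the plugs packed on it, the upper plug's top lies 52 to 72 mm below this point.
- tube: The magazine tube as a whole; origin under its 100 x 90 mm wooden foot, below the tube's axis. A leaf spring along one inner wall drags on the plugs: together they take about 5 to 10 N to push, one alone about half of that. A rod 13 mm thick passes freely.
- plug_upper_c (a point): Centre of the upper loose plug in the tube: a hardwood cylinder 22 mm in diameter, 18 mm tall, standing upright; it starts with a gap of 3 to 11 mm above the lower one. Its top is 9 mm above this point.
- plug_lower_c (a point): Centre of the lower loose plug in the tube, same shape; at the start it hangs at least 8 mm above the pad.
- pad (a joint): How far the rubber pad at the bottom of the tube is squeezed, in m: 0 free, at most 0.008; it takes 4 N per mm. Squeezed by 2 mm (8 N) or more with the rod, the plugs count as firmly bottomed; afterwards the drag keeps the plugs on it, slightly squeezed.
- ramrod: The loose ramrod (about 0.12 kg, 173 mm long). Origin at the centre of its flat lower tip, z along the rod to the handle. Steel shaft 13 mm thick, 110 mm long; black collar 44 mm in diameter from 110 to 118 mm; dark wooden round handle 24 mm in diameter from 118 to 173 mm. Fingertips may rest on the collar, which then carries the push.
- rod_handle (a point): Centre of the ramrod's handle, on its axis, 145.5 mm above the tip.
- stand_hole0 (a point): Centre of the mouth of the hole in the ramrod's stand, a fixed wooden block 70 x 70 mm, 75 mm tall; the hole is 17 mm in diameter, chamfered, 60 mm deep, straight down. The rod stands in it with its tip on the hole's bottom, 15 mm above the bench, and its collar 50 mm above the block.
- the_hand_stamp: Bystander: loose wood-handled stamp, 26 x 50 x 74 mm, origin at its underside.
- marker: Bystander: loose white marker with a black cap, 17 x 135 x 16 mm, lying; origin at its underside.
Mind the look-alikes: they are no part of the job. What is shaped like the ramrod but yellow is not meant.

How it is judged:
By the outcome, as a careful person would: the job done as asked, in the order asked, and still so for the second after the job is handed in, with the robot touching nothing.
It also fails if it takes over 58 s, if anything falls off the work surface, if the arm or the gripper's body presses on something with over 40 N, if the wrist force passes 120 N, or if a joint passes its speed limit or range.

## Working session

There is one attempt and no reset: what is moved stays moved. The work goes in short steps, Python scripts to look and compute and a tool call to move; the robot and the scene stay as the last step left them, time stands still between calls to the robot, and variables do not carry over. Pictures are saved under pics/ and viewed, at most 10 in all, crops included, and the job is handed in when it is done.

Besides the shell and the picture viewer there is one more tool, called after ">>>" as name(argument=value, ...), one argument or row to a line, values as JSON. play_rows: Moves the arm, as the interface text tells. Shifts and turns lie within -1 to 1; 1 stands for 100 mm of shift or 6 degrees of turn. Its arguments: {"type":"object","properties":{"series":{"type":"array"}},"required":["series"]}

```bash
mkdir -p pics
python3 - <<'E'
from plant import bot
import cv2
for n in("side","top"):
    cv2.imwrite(f"pics/{n}0.png",bot.get_image(n)[:,:,::-1]); print(n,bot.calibration(n))
o=bot.observe(); print({k:o[k] for k in("t","tcp_pos","ee_rot","force","opening")})
E
```

```text
side {'mtx': array([[348.67087439,   0.        , 255.86023283],
       [  0.        , 348.67087439, 193.46390213],
       [  0.        ,   0.        ,   1.        ]]), 'k1': -0.07196258281702332, 'rvec': array([ 2.10667596, -0.68092131,  0.31722091]), 'tvec': array([-512.31782545,  250.84851473,  728.90886109])}
top {'mtx': array([[433.27327391,   0.        , 255.36351948],
       [  0.        , 433.27327391, 188.0684989 ],
       [  0.        ,   0.        ,   1.        ]]), 'k1': -0.14369639595671, 'rvec': array([ 2.11633389, -2.10953283,  0.18965104]), 'tvec': array([-76.777309  , 594.98747765, 919.31674577])}
{'t': 0.1, 'tcp_pos': array([310.26841653, 654.42100156, 230.24425548]), 'ee_rot': array([[-9.03603034e-01,  4.28370085e-01, -7.91927385e-04],
       [ 4.28370809e-01,  9.03601097e-01, -1.87272683e-03],
       [-8.66337000e-05, -2.03144022e-03, -9.99997933e-01]]), 'force': array([-0.07888315, -0.20562203, -0.93661902]), 'opening': 85.43251671112611}
```

View pics/side0.png

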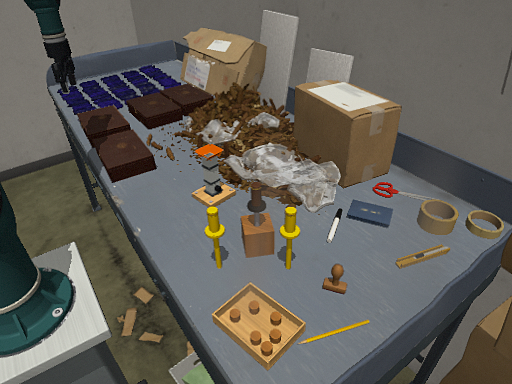

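View pics/top0.png

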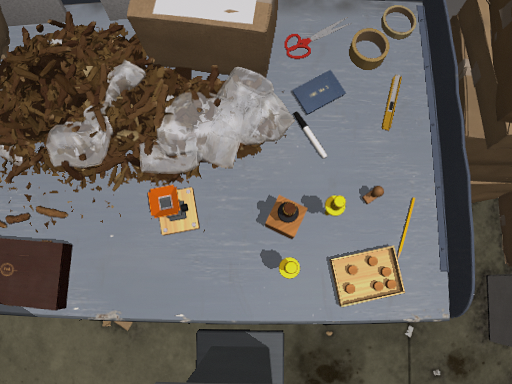

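The side picture shows the black/dark ramrod in its stand (handle ≈(257,190)) between two yellow look-alikes, and the orange tube collar at ≈(208,151). In the top picture the rod is at ≈(289,210) and the collar at ≈(164,202). I'll zoom in on both.

Run:
```python
import cv2,numpy as np
s=cv2.imread("pics/side0.png")[130:280,180:310]; t=cv2.imread("pics/top0.png")[175:285,135:355]
cv2.imwrite("pics/sz.png",cv2.resize(s,None,fx=4,fy=4,interpolation=2)); 
cv2.imwrite("pics/tz.png",cv2.resize(t,None,fx=3.6,fy=3.6,interpolation=2))
```

```text
(no output)
```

View pics/sz.png

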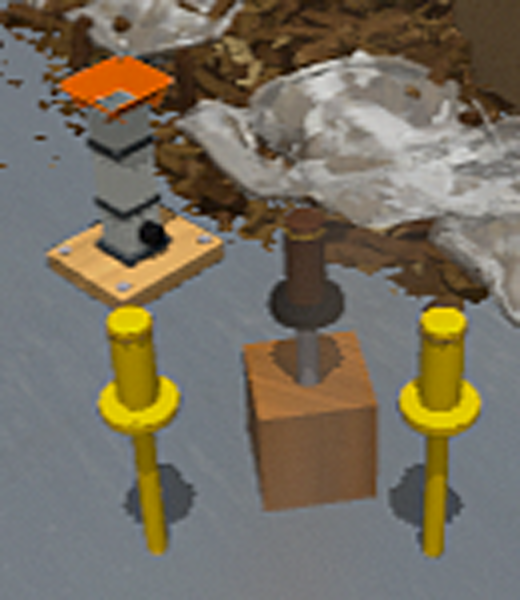

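View pics/tz.png

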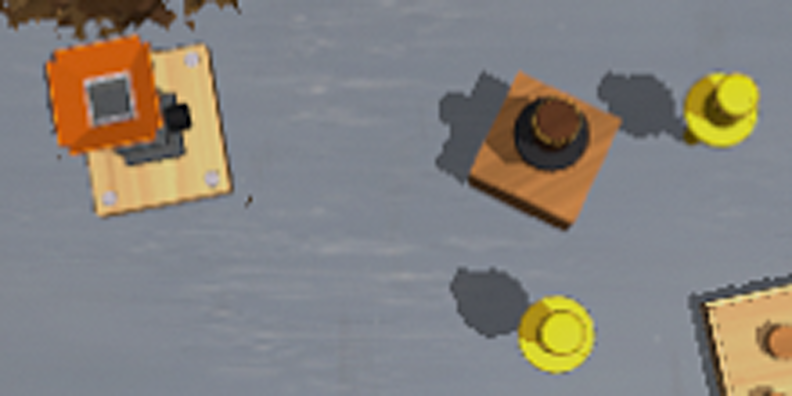

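```bash
cat > h.py <<'E'
from plant import bot
import cv2,numpy as np
from scipy.optimize import least_squares
C={n:bot.calibration(n) for n in("side","top")}
def proj(n,P):
    c=C[n]; d=np.array([c["k1"],0,0,0,0.])
    return cv2.projectPoints(np.float64(P).reshape(-1,3),c["rvec"],c["tvec"],c["mtx"],d)[0].reshape(-1,2)
def tri(obs):  # {cam:(u,v)}
    return least_squares(lambda X:np.concatenate([proj(n,X)[0]-u for n,u in obs.items()]),[700,0,100.])
def onz(n,u,z): return least_squares(lambda X:proj(n,[*X,z])[0]-u,[700,0.]).x
E
python3 - <<'E'
from h import *
for k,s,t,z in(("htop",(256.5,184.5),(290,207.8),188),("collar",(256.7,205.3),(288,211.9),133),("orange",(209.25,150.75),(164.2,201.9),157)):
    r=tri(dict(side=s,top=t)); print(k,r.x,r.fun,"fixed z:",onz("side",s,z),onz("top",t,z))
print("bore",onz("top",(165.5,202.2),140))
f=lambda p:(135+p[0]/3.6,175+p[1]/3.6)
print("yellow tops",onz("top",f((563,333)),173),onz("top",f((739,97)),173))
print("orange corners",[onz("top",f(p),157).round() for p in((47,62),(150,37),(162,140),(60,155))])
print("foot",[onz("top",f(p),12).round() for p in((205,43),(232,190),(100,216))])
print("block",[onz("top",f(p),75).round() for p in((519,73),(622,122),(568,222),(470,178))])
E
```

```text
htop [ 531.58562472 -144.21199786  185.75684303] [-0.22196034  0.05052983  0.09294711 -0.17772844] fixed z: [ 530.23548873 -147.05582918] [ 530.90246451 -143.88143328]
collar [ 531.41688727 -143.65736419  127.83408379] [-0.05052279  0.01126131  0.02134815 -0.04144117] fixed z: [ 527.77760466 -149.2032629 ] [ 530.60791494 -143.29799662]
orange [548.05818174 108.62625425 153.86088519] [-0.55417844  0.09905278  0.17307295 -0.37717059] fixed z: [547.02415974 102.93584352] [546.7691675  108.22687699]
bore [548.91715005 109.38738392]
yellow tops [ 417.09721339 -146.59221468] [ 544.89389106 -244.49208318]
orange corners [array([567., 143.]), array([581.,  84.]), array([522.,  75.]), array([514., 133.])]
foot [array([607.,  76.]), array([510.,  56.]), array([492., 142.])]
block [array([ 576., -128.]), array([ 545., -190.]), array([ 485., -157.]), array([511., -98.])]
```

>>> play_rows(
  series=[
    {"translation": [-0.32, -0.37, -0.3], "roll": 0, "hand": 1},
    {"translation": [-0.32, -0.37, 0], "roll": 0, "hand": 1},
    {"translation": [-0.32, -0.37, 0], "roll": 0, "hand": 1},
    {"translation": [-0.32, -0.37, 0], "roll": 0, "hand": 1},
    {"translation": [-0.32, -0.37, 0], "roll": 0, "hand": 1},
    {"translation": [-0.32, -0.37, 0], "roll": 0, "hand": 1},
    {"translation": [-0.32, -0.37, 0], "roll": 0, "hand": 1},
    {"translation": [-0.32, -0.37, 0], "roll": 0, "hand": 1},
    {"translation": [-0.32, -0.37, 0], "roll": 0, "hand": 1},
    {"translation": [-0.32, -0.37, 0], "roll": 0, "hand": 1},
    {"translation": [-0.32, -0.37, 0], "roll": 0, "hand": 1},
    {"translation": [-0.32, -0.37, 0], "roll": 0, "hand": 1},
    {"translation": [-0.32, -0.37, 0], "roll": 0, "hand": 1},
    {"translation": [-0.32, -0.37, 0], "roll": 0, "hand": 1},
    {"translation": [-0.32, -0.37, 0], "roll": 0, "hand": 1},
    {"translation": [-0.32, -0.37, 0], "roll": 0, "hand": 1},
    {"translation": [-0.32, -0.37, 0], "roll": 0, "hand": 1},
    {"translation": [0, 0, 0], "roll": 0, "hand": 1},
  ],
)

```text
t: 2.35
tcp_pos: [532.8, -151.4, 261.3]
ee_rot: [[-0.9, 0.435, 0.001], [0.435, 0.9, -0.003], [-0.002, -0.002, -1.0]]
force: [-1.0, 1.0, 0.7]
opening: 85.3
gripper_force: 0.0
```

>>> play_rows(
  series=[
    {"translation": [0.05, 0.06, 0.3], "roll": 0, "hand": 1},
    {"translation": [0, 0, 0.3], "roll": 0, "hand": 1},
    {"translation": [0, 0, 0.3], "roll": 0, "hand": 1},
    {"translation": [0, 0, 0.2], "roll": 0, "hand": 1},
    {"translation": [0, 0, 0.14], "roll": 0, "hand": 1},
    {"translation": [0, 0, 0], "roll": 0, "hand": 1},
    {"translation": [0, 0, 0], "roll": 0, "hand": 1},
  ],
)

```text
t: 3.22
tcp_pos: [531.3, -138.7, 137.9]
ee_rot: [[-0.904, 0.428, 0.001], [0.428, 0.904, -0.0], [-0.001, 0.0, -1.0]]
force: [0.6, 0.3, 0.7]
opening: 85.5
gripper_force: 0.0
```

Run:
```python
from h import *
s=bot.get_image("side")[:,:,::-1];t=bot.get_image("top")[:,:,::-1]
o=bot.observe();print(o["tcp_pos"],o["force"]);p=o["tcp_pos"];print(proj("side",p),proj("top",p))
a=cv2.resize(s[130:280,190:320],None,fx=4,fy=4);b=cv2.resize(t[150:270,230:350],None,fx=3.25,fy=5*1.0)
cv2.imwrite("pics/g1.png",np.hstack([a[:600],cv2.resize(t[150:330,240:324],(280,600))]))
```

```text
[ 531.44824959 -138.86699597  138.19942314] [-0.20827849  0.48568814 -0.33020841]
[[255.35191512 200.69321438]] [[285.98001851 211.13656957]]
```

View pics/g1.png

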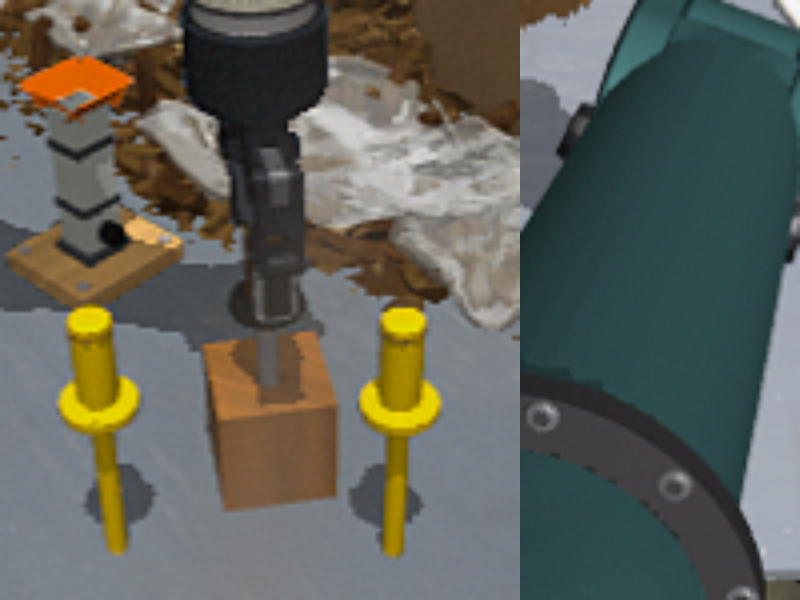

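The side view shows the open fingers straddling the handle, just above the rod's collar; I'll shift about 5 mm in −y and close.

>>> play_rows(
  series=[
    {"translation": [-0.02, -0.045, 0.03], "roll": 0, "hand": 1},
    {"translation": [0, 0, 0], "roll": 0, "hand": 1},
    {"translation": [0, 0, 0], "roll": 0, "hand": -1},
    {"translation": [0, 0, 0], "roll": 0, "hand": -1},
    {"translation": [0, 0, 0], "roll": 0, "hand": -1},
    {"translation": [0, 0, 0], "roll": 0, "hand": -1},
    {"translation": [0, 0, 0], "roll": 0, "hand": -1},
    {"translation": [0, 0, 0], "roll": 0, "hand": -1},
  ],
)

```text
t: 4.32
tcp_pos: [530.9, -143.4, 134.5]
ee_rot: [[-0.904, 0.428, 0.001], [0.428, 0.904, 0.0], [-0.0, 0.0, -1.0]]
force: [-0.1, 1.9, 2.3]
opening: 22.6
gripper_force: 58.7
```

>>> play_rows(
  series=[
    {"translation": [0, 0, -0.1], "roll": 0, "hand": -1},
    {"translation": [0, 0, -0.2], "roll": 0, "hand": -1},
    {"translation": [0, 0, -0.3], "roll": 0, "hand": -1},
    {"translation": [0, 0, -0.4], "roll": 0, "hand": -1},
    {"translation": [0, 0, -0.4], "roll": 0, "hand": -1},
    {"translation": [0, 0, -0.4], "roll": 0, "hand": -1},
    {"translation": [0.13, 0.335, 0], "roll": 0, "hand": -1},
    {"translation": [0.13, 0.335, 0], "roll": 0, "hand": -1},
    {"translation": [0.13, 0.335, 0], "roll": 0, "hand": -1},
    {"translation": [0.13, 0.335, 0], "roll": 0, "hand": -1},
    {"translation": [0.13, 0.335, 0], "roll": 0, "hand": -1},
    {"translation": [0.13, 0.335, 0], "roll": 0, "hand": -1},
    {"translation": [0.14, 0.335, 0], "roll": 0, "hand": -1},
    {"translation": [0, 0, 0], "roll": 0, "hand": -1},
    {"translation": [0, 0, 0], "roll": 0, "hand": -1},
    {"translation": [0, 0, 0], "roll": 0, "hand": -1},
  ],
)

```text
t: 6.32
tcp_pos: [547.8, 105.7, 314.3]
ee_rot: [[-0.902, 0.431, -0.0], [0.431, 0.902, -0.001], [-0.0, -0.001, -1.0]]
force: [-0.4, -0.6, -1.9]
opening: 22.6
gripper_force: 59.0
```

Run:
```python
from h import *
s=bot.get_image("side")[:,:,::-1];t=bot.get_image("top")[:,:,::-1]
o=bot.observe();p=o["tcp_pos"];print(p,o["force"]);z=p[2]-119.5
print("tip",proj("side",[p[0],p[1],z]),"collar",proj("side",[p[0],p[1],z+114]))
cv2.imwrite("pics/g2.png",np.hstack([cv2.resize(s[60:210,160:260],None,fx=4,fy=4,interpolation=2),cv2.resize(t[140:290,110:210],None,fx=4,fy=4,interpolation=2)]))
```

```text
[547.93617853 106.11300462 314.36854616] [ 0.5220307  -0.03655732 -1.34963137]
tip [[207.5838771  137.81921041]] collar [[203.02979891  96.98141697]]
```

View pics/g2.png

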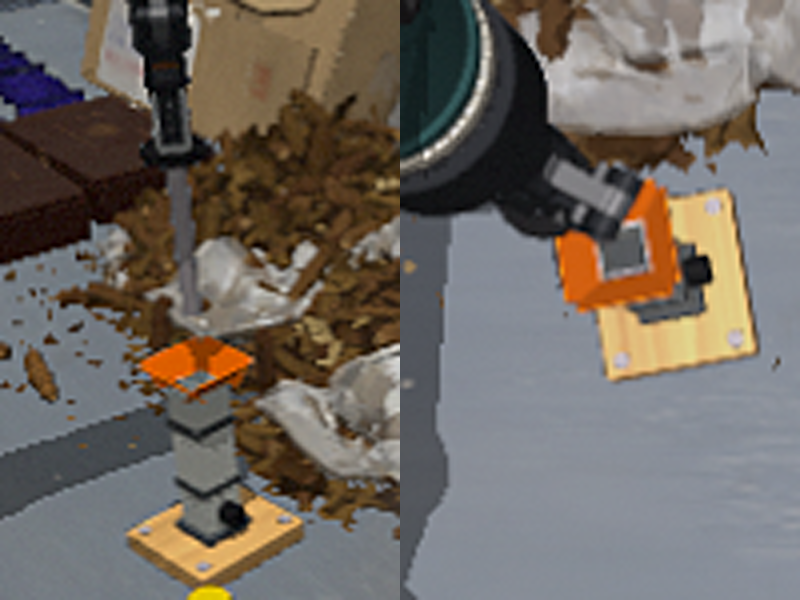

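The rod hangs straight; its tip, at ≈(208,138) in the side picture, is about over the collar centre at ≈(209,151). Next is a 1.5 mm correction in y and a descent into the mouth.

>>> play_rows(
  series=[
    {"translation": [0.005, 0.015, 0.1], "roll": 0, "hand": -1},
    {"translation": [0, 0, 0.15], "roll": 0, "hand": -1},
    {"translation": [0, 0, 0.15], "roll": 0, "hand": -1},
    {"translation": [0, 0, 0.1], "roll": 0, "hand": -1},
    {"translation": [0, 0, 0.1], "roll": 0, "hand": -1},
    {"translation": [0, 0, 0.05], "roll": 0, "hand": -1},
    {"translation": [0, 0, 0], "roll": 0, "hand": -1},
    {"translation": [0, 0, 0], "roll": 0, "hand": -1},
  ],
)

```text
t: 7.42
tcp_pos: [548.6, 109.2, 249.7]
ee_rot: [[-0.904, 0.428, 0.001], [0.428, 0.904, 0.0], [-0.001, 0.001, -1.0]]
force: [0.9, 1.0, -1.7]
opening: 22.9
gripper_force: 59.0
```

>>> play_rows(
  series=[
    {"translation": [0, 0, 0.05], "roll": 0, "hand": -1},
    {"translation": [0, 0, 0.05], "roll": 0, "hand": -1},
    {"translation": [0, 0, 0.05], "roll": 0, "hand": -1},
    {"translation": [0, 0, 0.05], "roll": 0, "hand": -1},
    {"translation": [0, 0, 0], "roll": 0, "hand": -1},
  ],
)

```text
t: 8.05
tcp_pos: [547.8, 109.1, 228.7]
ee_rot: [[-0.904, 0.428, -0.001], [0.428, 0.904, -0.0], [0.001, -0.001, -1.0]]
force: [0.2, 0.0, -1.6]
opening: 22.3
gripper_force: 59.0
```

>>> play_rows(
  series=[
    {"translation": [0, 0, 0.03], "roll": 0, "hand": -1},
    {"translation": [0, 0, 0.03], "roll": 0, "hand": -1},
    {"translation": [0, 0, 0.03], "roll": 0, "hand": -1},
    {"translation": [0, 0, 0.03], "roll": 0, "hand": -1},
  ],
)

```text
t: 8.55
tcp_pos: [548.5, 109.2, 217.7]
ee_rot: [[-0.904, 0.428, 0.001], [0.428, 0.904, 0.0], [-0.0, 0.0, -1.0]]
force: [-1.1, 0.1, 4.5]
opening: 23.0
gripper_force: 59.5
```

>>> play_rows(
  series=[
    {"translation": [0, 0, 0.03], "roll": 0, "hand": -1},
    {"translation": [0, 0, 0.02], "roll": 0, "hand": -1},
    {"translation": [0, 0, 0], "roll": 0, "hand": -1},
  ],
)

```text
t: 8.93
tcp_pos: [548.4, 109.2, 212.3]
ee_rot: [[-0.904, 0.428, 0.001], [0.428, 0.904, 0.0], [-0.0, 0.0, -1.0]]
force: [-1.0, 0.2, 3.0]
opening: 22.6
gripper_force: 59.6
```

>>> play_rows(
  series=[
    {"translation": [0, 0, 0.015], "roll": 0, "hand": -1},
    {"translation": [0, 0, 0.015], "roll": 0, "hand": -1},
  ],
)

```text
t: 9.18
tcp_pos: [548.4, 109.3, 209.4]
ee_rot: [[-0.904, 0.428, 0.001], [0.428, 0.904, 0.0], [-0.0, 0.0, -1.0]]
force: [-0.7, -0.0, 5.2]
opening: 22.6
gripper_force: 59.5
```

>>> play_rows(
  series=[
    {"translation": [0, 0, 0.015], "roll": 0, "hand": -1},
    {"translation": [0, 0, 0.01], "roll": 0, "hand": -1},
  ],
)

```text
t: 9.43
tcp_pos: [548.3, 109.3, 206.8]
ee_rot: [[-0.904, 0.428, 0.0], [0.428, 0.904, 0.0], [-0.0, 0.0, -1.0]]
force: [-0.1, -0.2, 4.6]
opening: 22.7
gripper_force: 59.6
```

>>> play_rows(
  series=[
    {"translation": [0, 0, 0.015], "roll": 0, "hand": -1},
    {"translation": [0, 0, 0.01], "roll": 0, "hand": -1},
  ],
)

```text
t: 9.68
tcp_pos: [548.3, 109.2, 204.2]
ee_rot: [[-0.904, 0.428, 0.0], [0.428, 0.904, 0.0], [-0.0, 0.0, -1.0]]
force: [-0.0, -0.0, 3.9]
opening: 22.8
gripper_force: 59.6
```

>>> play_rows(
  series=[
    {"translation": [0, 0, 0.015], "roll": 0, "hand": -1},
    {"translation": [0, 0, 0.01], "roll": 0, "hand": -1},
  ],
)

```text
t: 9.93
tcp_pos: [548.6, 109.3, 202.5]
ee_rot: [[-0.904, 0.429, 0.001], [0.429, 0.904, 0.0], [-0.001, 0.001, -1.0]]
force: [-1.8, 0.8, 10.9]
opening: 22.7
gripper_force: 59.9
```

>>> play_rows(
  series=[
    {"translation": [0, 0, 0.01], "roll": 0, "hand": -1},
    {"translation": [0, 0, 0], "roll": 0, "hand": -1},
  ],
)

```text
t: 10.18
tcp_pos: [548.7, 109.3, 201.9]
ee_rot: [[-0.904, 0.429, 0.001], [0.429, 0.904, 0.001], [-0.001, 0.001, -1.0]]
force: [-1.5, -0.1, 10.0]
opening: 22.8
gripper_force: 60.3
```

>>> play_rows(
  series=[
    {"translation": [0, 0, 0.01], "roll": 0, "hand": -1},
    {"translation": [0, 0, 0], "roll": 0, "hand": -1},
  ],
)

```text
t: 10.42
tcp_pos: [548.8, 109.3, 201.3]
ee_rot: [[-0.904, 0.429, 0.001], [0.429, 0.904, 0.001], [-0.001, 0.001, -1.0]]
force: [-2.0, -0.3, 13.7]
opening: 22.8
gripper_force: 60.5
```

>>> play_rows(
  series=[
    {"translation": [0, 0, 0.01], "roll": 0, "hand": -1},
    {"translation": [0, 0, 0], "roll": 0, "hand": -1},
  ],
)

```text
t: 10.68
tcp_pos: [549.0, 109.3, 200.7]
ee_rot: [[-0.903, 0.429, 0.001], [0.429, 0.903, 0.001], [-0.001, 0.001, -1.0]]
force: [-2.5, -1.1, 16.3]
opening: 22.8
gripper_force: 60.7
```

>>> play_rows(
  series=[
    {"translation": [0, 0, 0.01], "roll": 0, "hand": -1},
    {"translation": [0, 0, 0], "roll": 0, "hand": -1},
  ],
)

```text
t: 10.92
tcp_pos: [549.2, 109.3, 200.2]
ee_rot: [[-0.903, 0.429, 0.002], [0.429, 0.903, 0.001], [-0.001, 0.002, -1.0]]
force: [-2.6, -0.8, 17.5]
opening: 22.4
gripper_force: 60.9
```

>>> play_rows(
  series=[
    {"translation": [0, 0, 0.005], "roll": 0, "hand": -1},
    {"translation": [0, 0, 0], "roll": 0, "hand": -1},
    {"translation": [0, 0, 0], "roll": 0, "hand": -1},
    {"translation": [0, 0, 0], "roll": 0, "hand": -1},
  ],
)

```text
t: 11.42
tcp_pos: [549.3, 109.2, 200.0]
ee_rot: [[-0.903, 0.429, 0.002], [0.429, 0.903, 0.001], [-0.002, 0.002, -1.0]]
force: [-3.2, -0.5, 19.0]
opening: 22.7
gripper_force: 61.0
```

>>> play_rows(
  series=[
    {"translation": [0, 0, -0.05], "roll": 0, "hand": -1},
    {"translation": [0, 0, -0.1], "roll": 0, "hand": -1},
    {"translation": [0, 0, -0.2], "roll": 0, "hand": -1},
    {"translation": [0, 0, -0.25], "roll": 0, "hand": -1},
    {"translation": [0, 0, -0.3], "roll": 0, "hand": -1},
    {"translation": [0, 0, -0.25], "roll": 0, "hand": -1},
    {"translation": [0, 0, 0], "roll": 0, "hand": -1},
    {"translation": [0, 0, 0], "roll": 0, "hand": -1},
  ],
)

```text
t: 12.42
tcp_pos: [547.0, 108.9, 310.9]
ee_rot: [[-0.904, 0.428, -0.003], [0.428, 0.904, -0.001], [0.002, -0.002, -1.0]]
force: [-0.1, 1.3, -2.3]
opening: 22.6
gripper_force: 59.0
```

>>> play_rows(
  series=[
    {"translation": [-0.13, -0.335, 0], "roll": 0, "hand": -1},
    {"translation": [-0.13, -0.335, 0], "roll": 0, "hand": -1},
    {"translation": [-0.13, -0.335, 0], "roll": 0, "hand": -1},
    {"translation": [-0.13, -0.335, 0], "roll": 0, "hand": -1},
    {"translation": [-0.13, -0.335, 0], "roll": 0, "hand": -1},
    {"translation": [-0.13, -0.335, 0], "roll": 0, "hand": -1},
    {"translation": [-0.14, -0.345, 0], "roll": 0, "hand": -1},
    {"translation": [0, 0, 0], "roll": 0, "hand": -1},
    {"translation": [0, 0, 0], "roll": 0, "hand": -1},
    {"translation": [0, 0, 0], "roll": 0, "hand": -1},
    {"translation": [0, 0, 0], "roll": 0, "hand": -1},
    {"translation": [0, 0, 0], "roll": 0, "hand": -1},
  ],
)

```text
t: 13.92
tcp_pos: [530.5, -142.3, 312.3]
ee_rot: [[-0.904, 0.427, 0.0], [0.427, 0.904, 0.0], [0.0, 0.0, -1.0]]
force: [0.7, 0.3, -1.6]
opening: 22.7
gripper_force: 59.1
```

>>> play_rows(
  series=[
    {"translation": [-0.01, -0.01, 0.3], "roll": 0, "hand": -1},
    {"translation": [0, 0, 0.3], "roll": 0, "hand": -1},
    {"translation": [0, 0, 0.25], "roll": 0, "hand": -1},
    {"translation": [0, 0, 0.15], "roll": 0, "hand": -1},
    {"translation": [0, 0, 0], "roll": 0, "hand": -1},
    {"translation": [0, 0, 0], "roll": 0, "hand": -1},
    {"translation": [0, 0, 0], "roll": 0, "hand": -1},
  ],
)

```text
t: 14.8
tcp_pos: [531.7, -144.6, 213.4]
ee_rot: [[-0.904, 0.428, 0.002], [0.428, 0.904, -0.0], [-0.002, 0.001, -1.0]]
force: [0.5, 0.0, -1.3]
opening: 22.5
gripper_force: 59.1
```

Run:
```python
from h import *
s=bot.get_image("side")[:,:,::-1]
o=bot.observe();p=o["tcp_pos"];print(p,o["force"])
cv2.imwrite("pics/g3.png",cv2.resize(s[150:265,200:330],None,fx=5,fy=5,interpolation=2))
print(proj("side",[p[0],p[1],p[2]-119.5]))
```

```text
[ 531.55070972 -144.54559091  213.29083275] [ 0.35765408  0.04303924 -1.62696881]
[[257.23228554 216.92621831]]
```

View pics/g3.png

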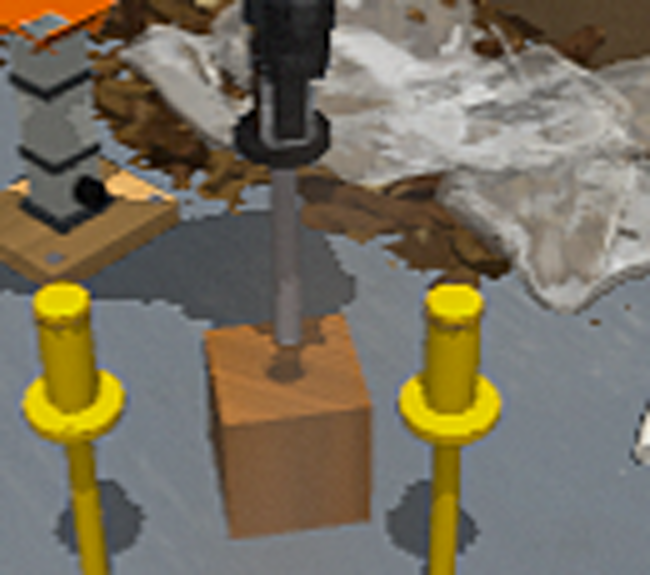

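The rod's tip at crop (288,345) is directly above the hole at ≈(286,370), and it hangs straight. I'll lower it gently.

>>> play_rows(
  series=[
    {"translation": [0.01, 0.007, 0.05], "roll": 0, "hand": -1},
    {"translation": [0, 0, 0.06], "roll": 0, "hand": -1},
    {"translation": [0, 0, 0.06], "roll": 0, "hand": -1},
    {"translation": [0, 0, 0.06], "roll": 0, "hand": -1},
    {"translation": [0, 0, 0.05], "roll": 0, "hand": -1},
    {"translation": [0, 0, 0], "roll": 0, "hand": -1},
  ],
)

```text
t: 15.6
tcp_pos: [529.9, -143.2, 183.8]
ee_rot: [[-0.904, 0.428, -0.001], [0.428, 0.904, 0.0], [0.001, -0.0, -1.0]]
force: [-0.3, 0.4, -1.0]
opening: 22.7
gripper_force: 59.1
```

Tip is at z≈64, in the hole with no contact force. Continuing down.

>>> play_rows(
  series=[
    {"translation": [0, 0, 0.1], "roll": 0, "hand": -1},
    {"translation": [0, 0, 0.1], "roll": 0, "hand": -1},
    {"translation": [0, 0, 0.1], "roll": 0, "hand": -1},
    {"translation": [0, 0, 0.1], "roll": 0, "hand": -1},
    {"translation": [0, 0, 0.05], "roll": 0, "hand": -1},
    {"translation": [0, 0, 0], "roll": 0, "hand": -1},
    {"translation": [0, 0, 0], "roll": 0, "hand": -1},
  ],
)

```text
t: 16.48
tcp_pos: [530.6, -143.4, 139.6]
ee_rot: [[-0.904, 0.429, 0.001], [0.429, 0.904, -0.0], [-0.001, 0.0, -1.0]]
force: [-0.4, -0.1, -1.8]
opening: 22.4
gripper_force: 59.1
```

>>> play_rows(
  series=[
    {"translation": [0, 0, 0.03], "roll": 0, "hand": -1},
    {"translation": [0, 0, 0.01], "roll": 0, "hand": -1},
    {"translation": [0, 0, 0.005], "roll": 0, "hand": -1},
    {"translation": [0, 0, 0], "roll": 0, "hand": -1},
  ],
)

```text
t: 16.98
tcp_pos: [530.2, -143.3, 134.8]
ee_rot: [[-0.904, 0.428, -0.0], [0.428, 0.904, -0.0], [0.0, -0.0, -1.0]]
force: [0.1, 0.2, -1.7]
opening: 22.8
gripper_force: 59.1
```

>>> play_rows(
  series=[
    {"translation": [0, 0, 0.01], "roll": 0, "hand": -1},
    {"translation": [0, 0, 0], "roll": 0, "hand": -1},
  ],
)

```text
t: 17.23
tcp_pos: [530.7, -143.5, 134.5]
ee_rot: [[-0.903, 0.429, 0.001], [0.429, 0.903, -0.0], [-0.001, 0.0, -1.0]]
force: [-1.0, 0.2, 4.3]
opening: 22.7
gripper_force: 59.4
```

Seated at the original height (134.5). Releasing and rising.

>>> play_rows(
  series=[
    {"translation": [0, 0, 0], "roll": 0, "hand": 1},
    {"translation": [0, 0, 0], "roll": 0, "hand": 1},
    {"translation": [0, 0, 0], "roll": 0, "hand": 1},
    {"translation": [0, 0, 0], "roll": 0, "hand": 1},
    {"translation": [0, 0, 0], "roll": 0, "hand": 1},
    {"translation": [0, 0, 0], "roll": 0, "hand": 1},
    {"translation": [0, 0, -0.1], "roll": 0, "hand": 1},
    {"translation": [0, 0, -0.3], "roll": 0, "hand": 1},
    {"translation": [0, 0, -0.4], "roll": 0, "hand": 1},
    {"translation": [0, 0, -0.4], "roll": 0, "hand": 1},
    {"translation": [0, 0, -0.3], "roll": 0, "hand": 1},
    {"translation": [0, 0, 0], "roll": 0, "hand": 1},
    {"translation": [0, 0, 0], "roll": 0, "hand": 1},
  ],
)

```text
t: 18.85
tcp_pos: [529.6, -143.0, 283.5]
ee_rot: [[-0.904, 0.428, -0.001], [0.428, 0.904, 0.0], [0.001, -0.0, -1.0]]
force: [-0.0, 0.4, -0.9]
opening: 85.3
gripper_force: 0.0
```

Run:
```python
from h import *
s=bot.get_image("side")[:,:,::-1]
cv2.imwrite("pics/g4.png",cv2.resize(s[110:300,150:400],None,fx=3,fy=3,interpolation=2))
```

```text
(no output)
```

View pics/g4.png

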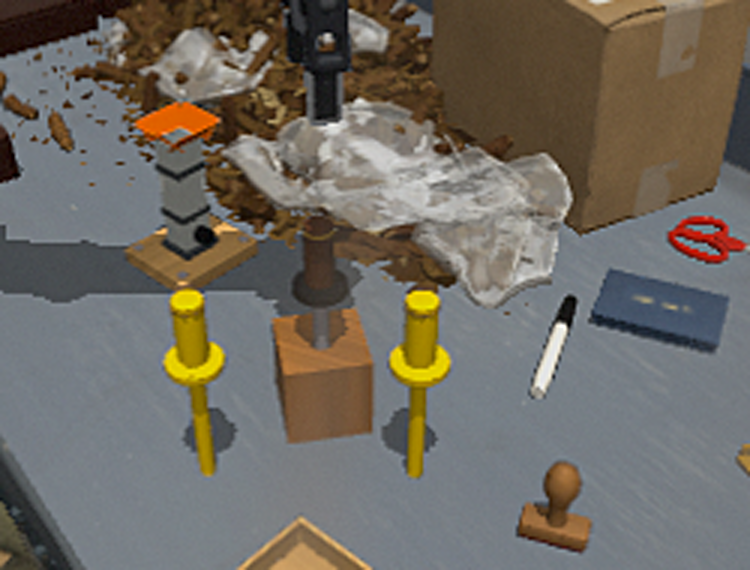

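The rod stands upright in its stand at crop ≈(320,270), the gripper is clear above it, and the marker, stamp and yellow look-alikes haven't moved. Handing in.

```bash
python3 -c "
from plant import bot
print(bot.finish_job())"
```

```text
the job is handed in; nothing more can be done
None
```

I pushed both plugs down onto the rest, leaning on the rod with about 20 N and squeezing the pad an estimated 3.5 mm. The rod is back upright in its stand, nothing else on the bench was moved, and I handed the job in at about 19 s; no verdict came back.

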